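Clamp the loose-handled portafilter in the service vise

ROBOT

A 6-joint arm with a two-finger parallel gripper is mounted at the origin on a cart in front of the work surface, level with it; the furniture and walls round the work are solid. World frame = base frame: x ahead of the robot, y to its left, z up, the work surface at z = 0. Lengths are in mm, angles in rad, forces in N, time in s.
With the tool pointing down it reaches from about 350 to 975 mm from the base axis. Payload 7.1 kg.
Tool frame: the origin (TCP) lies on the front face of the gripper's body, between the roots of the fingers; the fingertips stand 80 mm ahead of it and the grasp point (between the pads) lies 61 mm ahead of it (env.tips_ahead is the distance from the TCP to the fingertips, in mm); z points along the fingers, y is the line along which they close (so a half turn about z gives the same grasp; the last joint's range is limited). The gripper opens to 88 mm and grips with 3 to 60 N. Pads are 20 mm wide; open, the fingers measure 115 mm over their backs; the gripper's body (75 mm by 178 mm) begins 61 mm behind the grasp point.
Start: joints at [-1.306, 0.423, 1.63, -0, 1.089, -0.019], TCP at [175.022, -599.977, 302.675] pointing down, gripper open.
Joint ranges: [-3, 3], [-0.9, 2.11], [0.09, 2.58], [-1.31, 4.45], [0.11, 2.69], [-2.54, 2.54]. Speed limits (rad/s): [2.39, 2.39, 3.01, 3.14, 3.14, 3.14].

INTERFACE

Orientations are given as a unit quaternion [x, y, z, w].
In Python, from station import env, set_gripper, viewer, workorder gives the robot as it stands. Calls block until the motion is done:
- env.reach(position, orientation): joint-space move of the TCP to a pose.
- env.move_l(position, rot=None, rate=150, f_stop=None): straight line of the TCP; rot=None keeps the orientation; rate is the mean speed in mm/s. With f_stop (N) it stops when the force on the tool has changed by that much, and returns True; else False.
- env.move_joints(angles): joint-space move.
- set_gripper(opening): finger opening in mm; the grip force is fixed at half the most; returns when the fingers have stopped.
- env.hold(seconds).
- env.ik(position, orientation): joint angles nearest the present ones, or None.
- env.read_state(): the state.
- viewer.camera(name): name is "scene" or "top"; returns the picture (384x512x3 uint8, blue, green, red); there is no depth.
- viewer.camera_params(name): a dict with "fx", "fy", "cx", "cy" (pixels), "dist" ([k1, k2, p1, p2, k3] as OpenCV has them; the pictures are not rectified), "pose" (4x4, takes a point from camera to world coordinates). Camera axes: x right, y up, looking along -z (the intrinsics and any distortion apply to the point x, -y, -z); pixel columns grow to the right and rows downward; lengths in mm; the calibration is good to about 2 mm. A picture is of the moment at which its call begins. camera_params takes no time and is no camera call.
A pose or a line that the arm cannot do raises env.IKError and nothing moves.
- workorder.sign_off(): hands the job in; it is judged then, once.
The state is a dict: "time_s": time; "qpos": joint angles; "dq": joint speeds; "tau": joint torques, N m; "tool_pos": TCP position; "orientation": TCP orientation; "force": force on the tool from outside, world axes, zero at the start; "wrist_torque": the same for the moment, N m; "width": finger opening in mm; "grip_force": force on a finger pad.
Only numpy, scipy, OpenCV 4.12 (cv2) and the standard library are available. Lean on these libraries where they do the work, as an engineer would, in place of code of your own. Each camera call takes 0.05 s, during which the arm holds its last target. There are 200 camera calls.

TASK

The spare portafilter's handle has worked loose, so clamp its head in the small service vise ready for tightening: slide the head in under the pressure plate until it rests against both dowel stops, flat on the rest board with the handle pointing straight out of the open front. Then turn the T-handle clockwise until the rising resistance shows that the head is firmly clamped, at about 0.8 newton metres (a hand-tight turn; beyond 1 newton metre the rim would be crushed), let go of everything, and leave the tamper and the shot glasses standing where they are.

Things in the scene. Friction and masses are not known exactly. Their poses are not given: they have to be found in the camera images.
- vise: Blue cast C-frame vise fixed to the worktop. Origin on the worktop under the screw axis; x points from the open front to the column at the back, z up. Base x -105 to 95 mm, 94 wide, 14 high; column x 61 to 97 mm. An arm 34 mm wide, 93 to 117 mm up, carries the screw boss (38 mm across, up to 123 mm height) on the axis. Above the base nothing of the frame stands in front of x = -19 mm.
- vise_seat (a point): On the screw axis, 26 mm above the worktop; axes as the vise's. Here the head belongs. A fixed beech rest board, 70 mm wide, runs from x = -122 to +45 mm of the vise; its flat top is 25 to 27 mm above the worktop (packed differently each time). Slide the portafilter in along the vise's +x.
- vise_stops (a point): Midway between the two steel dowel stops, which stand 27.3 mm to its left and right (along the vise's y), 32.5 mm behind the screw axis; this point is 40 mm above the worktop, the dowels are 12 mm across and 48 mm high. The head touches both when its centre is on the screw axis.
- thandle: Dark steel T-handle on the vertical screw; cross bar 64 x 13 mm, 18 mm high, flat sides. Origin at the bar's centre on the screw axis, about 158 mm above the worktop; x along the bar. The neck below it (19 mm across) starts 9 mm under the origin. Clockwise from above tightens; bar, screw and plate sink together 1.9 mm per radian (12 mm a turn). Self-locking: stays where it is left.
- shoe: Round pressure plate fast on the screw's foot, 68 mm across, white nylon face; it turns and sinks with the T-handle. Origin at the centre of its lower face. At the start 4 to 8 mm above the rim of a head on the board: 2.2 to 4.1 rad of turning at about 0.05 N m. Then the torque rises by 1 to 1.5 N m per radian. 0.8 N m clamps with about 90 N, 0.55 N m with at least 50 N, 1.1 N m with up to 150 N.
- portafilter: Bottomless portafilter, black handle, about 0.5 kg, lying flat on the worktop, 222 mm long overall. Origin on its underside, 72 mm from the head's centre; z up. The direction from the handle's end to the head lies 0.363 rad anticlockwise (from above) from its own x axis. Centre of mass 78 mm from the head's centre, towards the handle's end.
- portafilter_head (a point): Centre of the portafilter's round head, 16 mm above its underside. The head is 72 mm across; its rim's top lies 30.5 mm above the underside.
- portafilter_grip (a point): Middle of the black handle, 95 mm from the head's centre, 15 mm above the underside; the handle is about 26 mm wide and 26 mm high here.
- tamper: Tamper standing upright, steel base 58 mm across, dark wooden handle, 86 mm high; origin at the centre of its underside. To be left alone.
- shot_glass_a: Shot glass, 49 mm across and 62 mm high, standing on the worktop; origin at the centre of its underside. To be left alone.
- shot_glass_b: A second shot glass like the first; origin at the centre of its underside. To be left alone.

How it is judged:
By the outcome, as a careful person would: the job done as asked, in the order asked, and still so for the second after the job is handed in, with the robot touching nothing.
It also fails if it takes over 72 s, if anything falls off the work surface, if the arm or the gripper's body presses on something with over 40 N, if the wrist force passes 120 N, or if a joint passes its speed limit or range.

## Working session

There is one attempt and no reset: what is moved stays moved. The work goes in short steps, each a Python script; the robot and the scene stay as the last script left them, time stands still between calls to the robot, and variables do not carry over. Pictures are saved under pics/ and viewed, at most 10 in all, crops included, and the job is handed in when it is done.

```bash
ls; mkdir -p pics; python3 - <<'E'
from station import env, viewer
import cv2
for n in("scene","top"):
    cv2.imwrite(f"pics/{n}0.png",cv2.resize(viewer.camera(n),None,fx=1.5,fy=1.5)); p=viewer.camera_params(n)
    cv2.imwrite(f"pics/raw_{n}0.png",viewer.camera(n))
    print({k:(v.tolist() if hasattr(v,'tolist') else v) for k,v in p.items()})
print(env.read_state())
E
```

```text
pics
{'fx': 423.9240627388874, 'fy': 423.9240627388874, 'cx': 261.1037674806372, 'cy': 185.91598969876097, 'dist': [-0.0277272750036882, 0.0, 0.0, 0.0, 0.0], 'pose': [[-0.5920694392615024, 0.4425181342033302, -0.6735216997200412, -247.43149155762865], [-0.8058492483007149, -0.3170099624702674, 0.5001116602397632, 576.6547744161195], [0.007795390031468756, 0.8388577856799108, 0.5442948165272697, 737.7407199158129], [0.0, 0.0, 0.0, 1.0]]}
{'fx': 364.69808704126115, 'fy': 364.69808704126115, 'cx': 255.51171405357795, 'cy': 198.33954370044964, 'dist': [0.019093700161715892, 0.0, 0.0, 0.0, 0.0], 'pose': [[0.002805618387389036, 0.9979844289824311, -0.06339722402499551, 459.28998091859205], [-0.999884940655493, 0.0018545609336948737, -0.01505543271064167, -6.345205547283451], [-0.014907513401831678, 0.06343216938079868, 0.9978748047384602, 1281.1264527504945], [0.0, 0.0, 0.0, 1.0]]}
{'time_s': 0.2, 'qpos': array([-1.30602776e+00,  4.23583679e-01,  1.63035525e+00, -1.19121618e-05,
        1.08862309e+00, -1.89777205e-02]), 'dq': array([-0.00163403, -0.00233504, -0.00070133,  0.00149374, -0.00051659,
        0.00162859]), 'tau': array([ 2.21370442e-04, -5.44511461e+01, -2.73663497e+01,  6.43648161e-02,
        2.11590528e-02, -8.77599382e-05]), 'tool_pos': array([ 174.93794437, -599.74310446,  302.1937817 ]), 'orientation': array([ 9.89952367e-01,  1.41400408e-01, -6.46515013e-05, -4.80381604e-04]), 'force': array([0.4307251 , 0.06128452, 0.33001511]), 'wrist_torque': array([-0.01346264, -0.05148687,  0.01730916]), 'grip_force': 0.0, 'width': 87.99494886931697}
```

View pics/scene0.png

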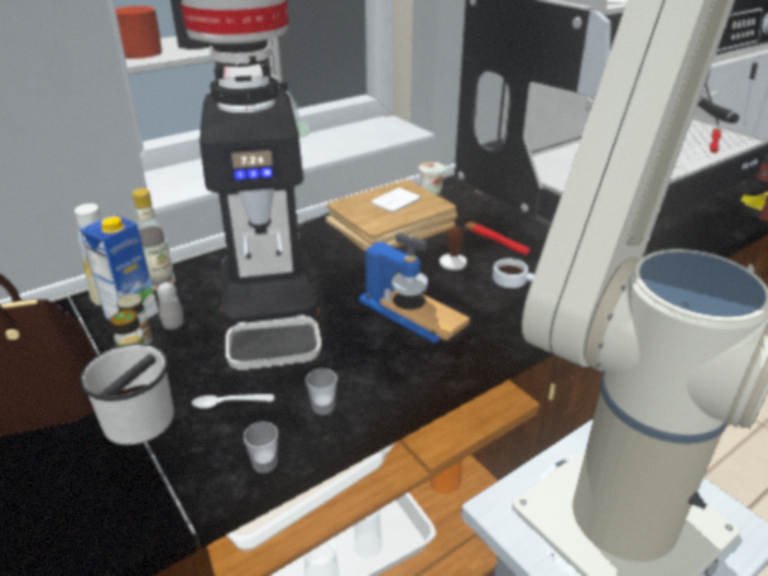

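View pics/top0.png

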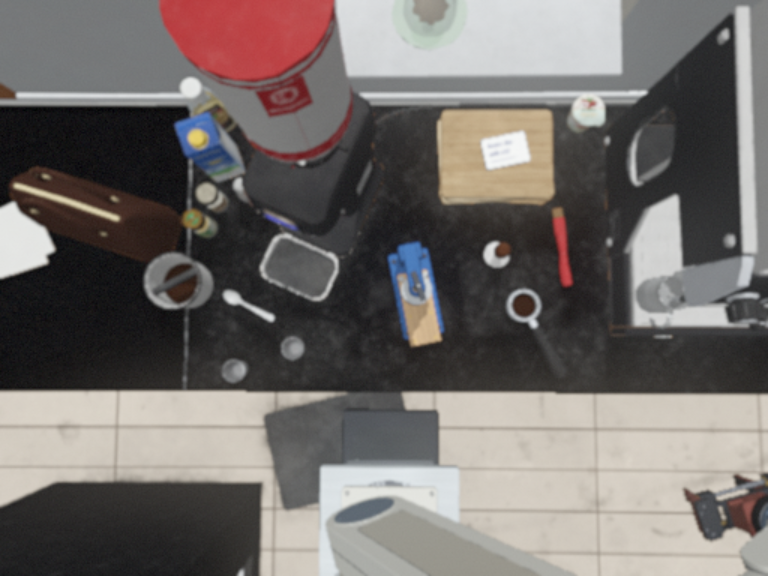

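The scene view shows the blue vise (≈405,290), its T-handle (412,242), the tamper (455,250), the portafilter (512,270) and the glasses (321,390 and 262,447). In the top view (1.5x) the vise is at (415,290), the portafilter head at (524,305) with its handle running to (562,372), the tamper at (497,253), and the glasses at (292,348) and (234,371). Next is an enlarged crop of the raw images.

```bash
python3 - <<'E'
import cv2,numpy as np
a=cv2.imread("pics/raw_top0.png")[150:265,245:395]; a=cv2.resize(a,None,fx=5,fy=5,interpolation=cv2.INTER_CUBIC)
a=cv2.convertScaleAbs(a,alpha=1.8,beta=25)
cv2.imwrite("pics/c_top.png",a)
a=cv2.imread("pics/raw_scene0.png")[140:235,225:375]; a=cv2.resize(a,None,fx=5,fy=5,interpolation=cv2.INTER_CUBIC)
cv2.imwrite("pics/c_scene.png",cv2.convertScaleAbs(a,alpha=1.6,beta=25))
E
```

```text
(no output)
```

View pics/c_top.png

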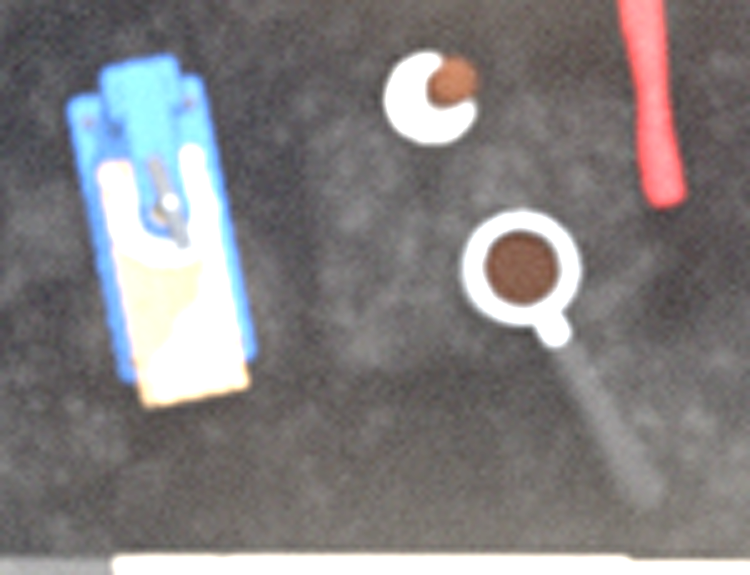

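View pics/c_scene.png

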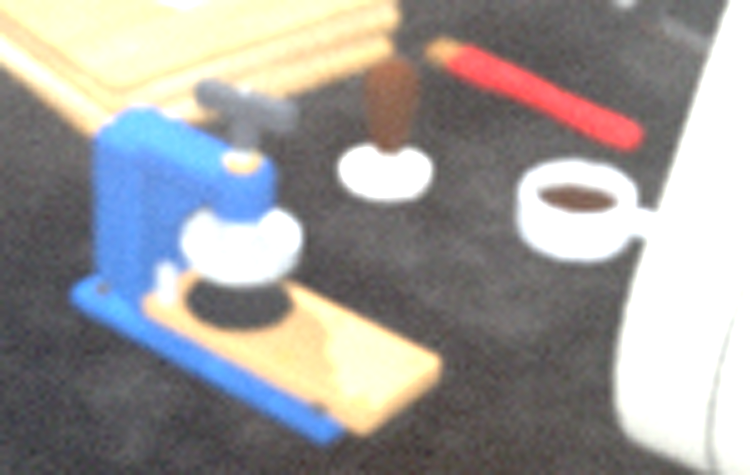

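The top crop (px = 245+u/5, 150+v/5) shows:
- **Vise base corners:** (125,380), (257,357), (70,98), (205,78)
- **Board front corners:** (145,405), (250,385)
- **T-bar ends:** (155,160) and (182,243)
- **Portafilter:** head at about (521,268), handle running to (650,500)

The scene crop (px = 225+u/5, 140+v/5) shows the T-bar ends at about (205,92) and (290,115). Now I'll compute poses from these.

```bash
cat > h.py <<'E'
import numpy as np, cv2
from scipy.optimize import least_squares
from scipy.spatial.transform import Rotation as R
from station import env, set_gripper, viewer, workorder
def ray(n,uv):
    p=viewer.camera_params(n); K=np.array([[p['fx'],0,p['cx']],[0,p['fy'],p['cy']],[0,0,1]])
    q=cv2.undistortPoints(np.array(uv,float).reshape(-1,1,2),K,np.array(p['dist'])).reshape(-1,2)
    P=np.array(p['pose']); d=np.c_[q[:,0],-q[:,1],-np.ones(len(q))]@P[:3,:3].T
    return P[:3,3],d
def onz(n,uv,z):
    o,d=ray(n,uv); return o+d*((z-o[2])/d[:,2])[:,None]
def tri(uvt,uvs):
    A=np.zeros((3,3));b=np.zeros(3)
    for n,uv in(("top",uvt),("scene",uvs)):
        o,d=ray(n,[uv]); d=d[0]/np.linalg.norm(d[0]); M=np.eye(3)-np.outer(d,d);A+=M;b+=M@o
    return np.linalg.solve(A,b)
ct=lambda p:np.array(p,float)/5+[245-.4,150-.4]
cs=lambda p:np.array(p,float)/5+[225-.4,140-.4]
def down(yaw):  # tool y axis at angle yaw (world), z down
    y=np.array([np.cos(yaw),np.sin(yaw),0]);z=np.array([0,0,-1.]);x=np.cross(y,z)
    return R.from_matrix(np.c_[x,y,z]).as_quat()
E
python3 - <<'E'
from h import *
M=np.array([[-105,47],[-105,-47],[95,47],[95,-47]]); B=np.array([[-122,35],[-122,-35]])
W=np.r_[onz("top",ct([[125,380],[257,357],[70,98],[205,78]]),14),onz("top",ct([[145,405],[250,385]]),26)][:,:2]
Q=np.r_[M,B]
f=lambda p:(Q@np.array([[np.cos(p[2]),np.sin(p[2])],[-np.sin(p[2]),np.cos(p[2])]])+p[:2]-W).ravel()
s=least_squares(f,[500,0,.2]);print("vise",s.x,f(s.x).reshape(-1,2).round(1).tolist())
img=cv2.imread("pics/raw_top0.png")
e=[onz("top",[ct(p)],167)[0] for p in((155,160),(182,243))];print("bar top",e)
print("bar tri",tri(ct((169,202)),cs((248,98))))
# head: bright/brown blob
c=img[150:265,245:395].copy(); g=c.max(2); m=(g>95).astype(np.uint8); 
n,l,st,ce=cv2.connectedComponentsWithStats(m)
for i in range(1,n):
    if st[i,4]>40: print(st[i],ce[i])
# rim circle by radial half-max edge
g=cv2.cvtColor(c,cv2.COLOR_BGR2GRAY).astype(float); c0=np.array([104.,53.5]);P=[]
for t in np.linspace(0,2*np.pi,60,endpoint=False):
    if abs((t-1.1+np.pi)%(2*np.pi)-np.pi)<.5: continue
    r=np.arange(8,17,.1);x=c0[0]+r*np.cos(t);y=c0[1]+r*np.sin(t)
    v=cv2.remap(g.astype(np.float32),x.astype(np.float32)[None],y.astype(np.float32)[None],1)[0]
    k=v.argmax();j=k+np.argmax(v[k:]<(v[k]+40)/2);P.append([x[j],y[j]])
(P)=np.array(P);A=np.c_[2*P,np.ones(len(P))];z=np.linalg.lstsq(A,(P**2).sum(1),rcond=None)[0]
print("circ",z[:2],np.sqrt(z[2]+z[0]**2+z[1]**2))
h=onz("top",[z[:2]+[245,150]],28)[0];he=onz("top",ct([[560,345],[648,495]]),17)
d=he[0]-he[1];print("head",h,"handle",he,"yaw",np.arctan2(d[1],d[0]),"yaw2",np.arctan2(*(h-he[1])[[1,0]]))
q=down(np.arctan2(d[1],d[0])+np.pi/2);print(q, R.from_quat(env.read_state()['orientation']).as_matrix().round(2).tolist())
E
```

```text
vise [ 5.55835359e+02 -6.27694823e+01  1.84526047e-01] [[-1.3, 0.5], [-0.2, -0.6], [-1.4, -1.4], [1.7, 0.6], [1.1, -1.0], [0.0, 2.0]]
bar top [array([581.64044013, -51.02023023, 167.        ]), array([530.64538104, -67.48714974, 167.        ])]
bar tri [555.10485674 -61.25590657 161.56241344]
[124   0  13  41 298] [130.0704698   19.46644295]
[  13   11   38   70 1816] [32.155837   45.96255507]
[ 77  10  18  19 223] [84.95067265 19.69955157]
[ 92  42  24  28 289] [104.41522491  54.8200692 ]
[ 22 111 128   4 487] [ 83.06776181 112.57700205]
circ [103.80235883  53.14264131] 11.521222691447159
head [ 523.02254351 -306.86861677   28.        ] handle [[ 470.37316002 -335.44936371   17.        ]
 [ 368.1742726  -393.58622691   17.        ]] yaw 0.5172076945560525 yaw2 0.5105009979582057
[-0.25573107  0.96674796  0.          0.        ] [[0.96, 0.28, -0.0], [0.28, -0.96, 0.0], [0.0, -0.0, -1.0]]
```

```bash
cat >> h.py <<'E'
V=np.array([555.5,-61.8]); VY=0.185
def vp(x,y=0): return V+np.array([[np.cos(VY),-np.sin(VY)],[np.sin(VY),np.cos(VY)]])@[x,y]
def st():
    s=env.read_state(); print(round(s['time_s'],2),s['tool_pos'].round(1),s['force'].round(1),s['wrist_torque'].round(2),round(s['width'],1),round(s['grip_force'],1)); return s
E
python3 - <<'E'
from h import *
y=0.513; g=np.array([523,-306.9])-92*np.array([np.cos(y),np.sin(y)]); q=down(y-np.pi/2)
env.reach([*g,180],q);st()
set_gripper(60)
print(env.move_l([*g,83],rate=120,f_stop=15));st()
set_gripper(10);st()
env.move_l([*g,175],rate=120);s=st();print(s['qpos'].round(2))
cv2.imwrite("pics/raw_top1.png",viewer.camera("top"))
a=cv2.resize(viewer.camera("scene")[110:290,200:440],None,fx=3,fy=3,interpolation=2);cv2.imwrite("pics/s1.png",a)
E
```

```text
1.63 [ 442.7 -353.   180.4] [-0.1 -0.4  0.1] [-0.05  0.01 -0.01] 88.0 0.0
False
3.22 [ 443.2 -352.3   83.5] [ 1.1 -0.5 -0.1] [-0.01 -0.   -0.02] 60.2 0.0
3.86 [ 442.4 -351.6   83.1] [-2.4  2.9  6.1] [0.62 0.46 0.07] 25.6 30.0
4.78 [ 442.4 -351.7  174.3] [ 0.2 -0.  -5.8] [-0.06  0.05  0.05] 25.5 30.0
[-0.69  0.52  1.84 -0.    0.78  0.37]
```

View pics/s1.png

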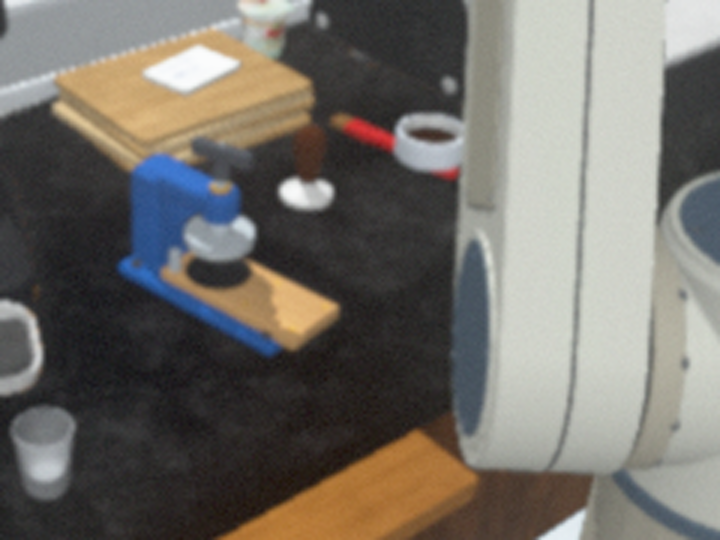

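The portafilter is held level at about (430,140), and the vise hasn't moved. Next I'll take it to the vise front and lower it until it touches the board.

```bash
python3 - <<'E'
from h import *
q=down(VY-np.pi/2); p=vp(-92-82)
env.reach([*p,165],q);s=st()
env.move_l([*p,116],rate=120)
print(env.move_l([*p,104],rate=15,f_stop=5));s=st()
z=s['tool_pos'][2]
cv2.imwrite("pics/raw_top2.png",viewer.camera("top"))
a=viewer.camera("scene");cv2.imwrite("pics/raw_s2.png",a)
b=cv2.imread("pics/raw_top2.png")[150:265,245:345]
a=cv2.resize(a[140:255,225:325],None,fx=4,fy=4,interpolation=2)
cv2.imwrite("pics/p2.png",cv2.convertScaleAbs(np.hstack([cv2.resize(b,None,fx=4,fy=4,interpolation=2),a]),alpha=1.5,beta=20))
E
```

```text
5.91 [385.6 -94.4 165.2] [-0.8  0.2 -4.5] [ 0.03  0.05 -0.07] 25.5 30.0
True
7.12 [384.2 -93.8 105.6] [ 0.6 -0.3  0.8] [-0.1  -0.3  -0.05] 25.8 30.0
```

View pics/p2.png

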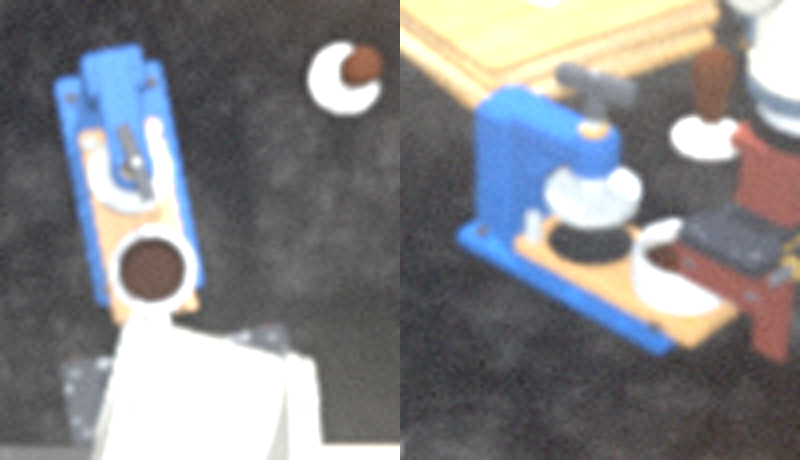

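Head on the board at about (152,268), centred and aligned. Contact came about 3 mm lower than expected, so the head has probably pitched nose-up in the pads. I'll raise it, pitch the tool nose-down slightly and touch again gently.

```bash
cat >> h.py <<'E'
def pose(gx,gz,th,gy=0):  # grasp point in vise frame, pitch nose-down th
    p=vp(gx+61*np.sin(th),gy); q=(R.from_rotvec(th*np.array([-np.sin(VY),np.cos(VY),0]))*R.from_quat(down(VY-np.pi/2))).as_quat()
    return [*p,gz+61*np.cos(th)],q
E
python3 - <<'E'
from h import *
env.move_l([*vp(-174),113],rate=60);st()
p,q=pose(-174,113-61,.05);env.move_l(p,q,rate=30);env.hold(.3);st()
p,q=pose(-174,43,.05)
print(env.move_l(p,q,rate=8,f_stop=2));s=st()
E
```

```text
7.5 [384.3 -93.7 113.1] [-0.6  0.4 -4.3] [-0.07  0.05  0.  ] 25.9 30.0
8.05 [387.3 -93.2 112.9] [ 0.6  0.7 -3.3] [ 0.09 -0.23  0.  ] 25.7 30.0
True
8.51 [387.1 -93.2 110.9] [ 0.9  0.9 -2.7] [ 0.06 -0.31 -0.02] 25.8 30.0
```

```bash
python3 - <<'E'
from h import *
p,q=pose(-174,110.5-61,.03);env.move_l(p,q,rate=30);env.hold(.2);st()
for gx in(-150,-125):
    p,q=pose(gx,110-61,.03);print(env.move_l(p,q,rate=50,f_stop=12));st()
set_gripper(40);env.hold(.3);st()
b=cv2.resize(viewer.camera("top")[150:265,245:345],None,fx=4,fy=4,interpolation=2)
a=cv2.resize(viewer.camera("scene")[140:255,225:325],None,fx=4,fy=4,interpolation=2)
cv2.imwrite("pics/p3.png",cv2.convertScaleAbs(np.hstack([b,a]),alpha=1.5,beta=20))
E
```

```text
8.96 [386.1 -93.4 110.4] [-0.5  0.3 -4.3] [0.06 0.05 0.03] 25.5 30.0
False
9.59 [410.2 -89.  110. ] [ 0.4 -0.2 -3.8] [ 0.01 -0.25 -0.03] 25.6 30.0
False
10.24 [434.7 -84.4 109.9] [ 0.2  0.2 -3.7] [-0.05 -0.27 -0.03] 25.2 30.0
11.0 [434.4 -84.4 110. ] [-0.1 -0.1 -0.9] [-0.02  0.   -0.03] 39.8 0.0
```

View pics/p3.png

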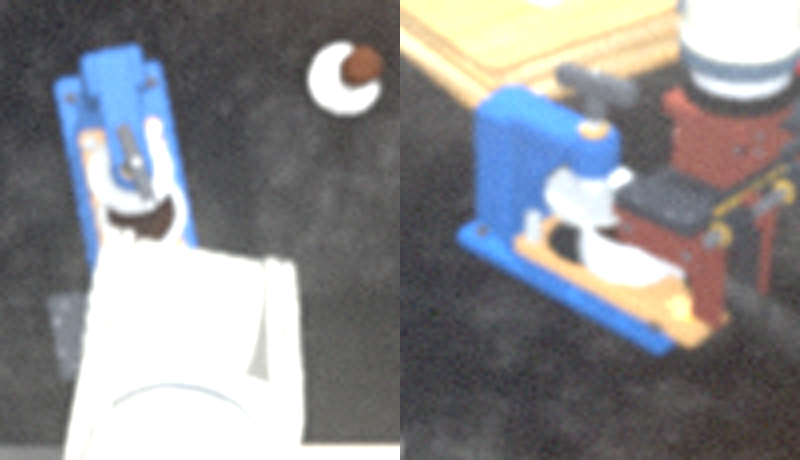

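The head is on the board and partly under the plate, aligned with the handle out front. Now I'll regrip it flat and push it to the stops.

```bash
python3 - <<'E'
from h import *
p,q=pose(-125,109-61,0);env.move_l(p,q,rate=30);env.hold(.2);st()
set_gripper(10);st()
p,q=pose(-100,109-61,0);print(env.move_l(p,rate=60,f_stop=12));s=st()
p,q=pose(-84,109-61,0);print(env.move_l(p,rate=15,f_stop=8));s=st()
env.hold(.2);s=st()
print(R.from_euler('z',-VY).apply(s['force']),R.from_euler('z',-VY).apply(s['tool_pos']-[*V,0]))
E
```

```text
11.55 [432.9 -84.8 109.1] [-0.5 -0.1 -0.1] [-0.03  0.01  0.03] 40.0 0.0
11.94 [432.8 -84.9 109.1] [-0.2 -2.3  0.9] [-0.37  0.01 -0.04] 25.7 30.0
True
12.16 [434.3 -84.2 109. ] [0.  2.  7.8] [ 0.38 -0.01  0.03] 25.3 30.0
True
12.74 [434.6 -84.  109. ] [-0.6 -0.5  6.2] [-0.18  0.2  -0.04] 25.9 30.0
12.94 [434.6 -84.  109.1] [-0.6 -0.4  6.7] [-0.11  0.18 -0.02] 25.2 30.0
[-0.66667935 -0.24870086  6.66102942] [-122.95927544    0.38881775  109.06201313]
```

```bash
python3 - <<'E'
from h import *
p,q=pose(-123,109.6-61,0);env.move_l(p,rate=20);env.hold(.3);st()
p,q=pose(-101,109.6-61,0);print(env.move_l(p,rate=40,f_stop=14));st();env.hold(.2);s=st()
p,q=pose(-80,109.6-61,0);print(env.move_l(p,rate=12,f_stop=10));s=st()
env.hold(.2);s=st()
print(R.from_euler('z',-VY).apply(s['force']),R.from_euler('z',-VY).apply(s['tool_pos']-[*V,0]))
E
```

```text
13.49 [434.5 -84.4 109.5] [ 0.6 -0.5 -3.1] [ 0.1  -0.05 -0.01] 25.8 30.0
True
13.79 [438.6 -83.1 109.5] [1.4 2.7 5.4] [ 0.42 -0.14 -0.02] 25.5 30.0
13.99 [438.5 -83.2 109.5] [2.1 3.3 6.4] [ 0.51 -0.4  -0.03] 25.5 30.0
True
14.74 [438.9 -83.  109.4] [-1.5 -0.8  6.4] [-0.13  0.13 -0.03] 25.7 30.0
14.94 [438.9 -83.  109.5] [-0.3 -0.9  6.8] [-0.12  0.11 -0.02] 25.4 30.0
[-0.45279219 -0.78474917  6.81294023] [-118.5072399     0.59113958  109.45005858]
```

```bash
python3 - <<'E'
from h import *
Rv=R.from_euler('z',-VY)
z=110.3;gx=-118.5
env.move_l(pose(gx,z-61,0)[0],rate=20);env.hold(.15);st()
while gx<-84:
    gx+=4
    r=env.move_l(pose(gx,z-61,0)[0],rate=30,f_stop=18)
    s=env.read_state();f=Rv.apply(s['force']);l=Rv.apply(s['tool_pos']-[*V,0]);print(r,l.round(1),f.round(1),s['wrist_torque'].round(2))
    if f[0]<-8: break
    if f[2]>4: z+=.4
st()
E
```

```text
15.34 [438.9 -83.6 110.1] [ 1.  -0.8 -3.4] [-0.03 -0.14  0.  ] 25.1 30.0
False [-1.144e+02  1.000e-01  1.102e+02] [ 0.5  0.4 -3.8] [0.05 0.04 0.02]
False [-110.9    0.3  110.3] [-4.3  1.7  1.7] [ 0.1   0.71 -0.05]
False [-108.1    0.5  110.3] [-8.4  1.   7.8] [-0.11  1.46 -0.06]
16.19 [449.2 -81.2 110.3] [-8.4 -0.5  7.8] [-0.11  1.46 -0.06] 25.1 29.9
```

Resistance appeared early: Fx -8, Fz +8, and a nose-down moment. I'll release so it settles, and compare before and after.

```bash
python3 - <<'E'
from h import *
a=viewer.camera("scene")
set_gripper(40);env.hold(.3);st()
b=viewer.camera("scene")
c=viewer.camera("top")
for n,i in(("s4a",a),("s4b",b),("t4",c)): cv2.imwrite(f"pics/raw_{n}.png",i)
f=lambda i:cv2.resize(i[155:230,235:315],(400,375),interpolation=2)
t=cv2.resize(c[150:265,245:345],(261,300),interpolation=2)
o=np.zeros((375,800,3),np.uint8);o[:,:400]=f(a);o[:,400:]=f(b)
cv2.imwrite("pics/p4.png",cv2.convertScaleAbs(o,alpha=1.4,beta=20))
E
```

```text
17.0 [450.9 -81.4 110.3] [ 0.3 -0.1 -0.3] [0.   0.02 0.  ] 39.7 0.0
```

View pics/p4.png

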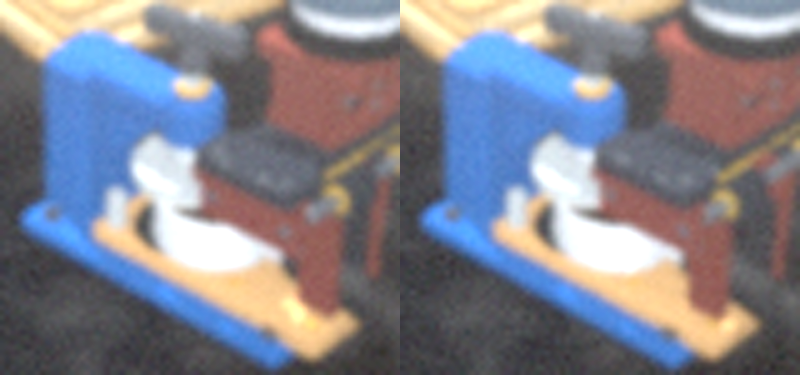

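```bash
python3 - <<'E'
from h import *
Rv=R.from_euler('z',-VY)
s=env.read_state();l=Rv.apply(s['tool_pos']-[*V,0]);z=110.3;gx=l[0]
env.move_l(pose(gx,z-61,0)[0],rate=20)
set_gripper(10);env.hold(.2);st()
while gx<-84:
    gx+=3
    r=env.move_l(pose(gx,z-61,0)[0],rate=25,f_stop=18)
    s=env.read_state();f=Rv.apply(s['force']);l=Rv.apply(s['tool_pos']-[*V,0]);print(r,l.round(1),f.round(1),s['wrist_torque'].round(2))
    if r or f[0]<-9: break
st()
E
```

```text
17.94 [450.7 -81.4 110.3] [-1.  -0.8  1.3] [-0.11  0.15  0.08] 25.3 30.0
False [-105.3    0.4  110.2] [-8.6 -1.5  9.3] [-0.56  1.22 -0.06]
False [-103.7    0.7  110.2] [-12.6  -2.1  14.3] [-0.78  2.06  0.01]
18.48 [453.4 -80.2 110.2] [-12.   -4.4  14.3] [-0.78  2.06  0.01] 25.7 29.8
```

```bash
python3 - <<'E'
from h import *
Rv=R.from_euler('z',-VY)
c=viewer.camera("scene");cv2.imwrite("pics/raw_s5.png",c)
for n in("s2","s4a","s4b","s5"):
    g=cv2.imread(f"pics/raw_{n}.png").max(2)
    for r in(197,200,203): print(n,r,g[r,252:284].tolist())
for z in(110.8,111.3,111.8):
    env.move_l(pose(-101,z-61,0)[0],rate=10);env.hold(.1)
    s=env.read_state();print(z,Rv.apply(s['tool_pos']-[*V,0]).round(1),Rv.apply(s['force']).round(1),s['wrist_torque'].round(2))
    if s['force'][2]<-2:break
E
```

```text
s2 197 [139, 129, 135, 132, 141, 158, 158, 144, 150, 147, 128, 87, 56, 49, 51, 54, 62, 74, 81, 88, 91, 85, 84, 79, 77, 73, 67, 62, 65, 85, 111, 131]
s2 200 [136, 126, 145, 165, 166, 164, 161, 158, 158, 132, 78, 45, 44, 44, 42, 44, 50, 46, 45, 40, 46, 46, 47, 42, 51, 43, 45, 44, 47, 52, 62, 109]
s2 203 [161, 146, 127, 123, 143, 159, 169, 171, 176, 178, 161, 132, 87, 64, 47, 47, 46, 49, 46, 42, 46, 45, 45, 48, 42, 42, 44, 46, 55, 76, 109, 134]
s4a 197 [135, 133, 131, 129, 142, 158, 157, 147, 150, 149, 126, 86, 61, 98, 142, 169, 179, 167, 143, 116, 98, 92, 82, 81, 88, 90, 97, 96, 98, 95, 96, 94]
s4a 200 [134, 125, 144, 165, 166, 162, 157, 159, 155, 133, 82, 46, 64, 105, 150, 170, 180, 184, 188, 195, 196, 195, 189, 184, 174, 167, 165, 163, 153, 134, 119, 103]
s4a 203 [162, 140, 127, 121, 141, 158, 169, 169, 175, 174, 160, 130, 90, 82, 125, 161, 173, 181, 184, 190, 193, 194, 199, 197, 200, 199, 202, 196, 198, 194, 191, 185]
s4b 197 [137, 130, 131, 129, 140, 155, 161, 145, 150, 148, 124, 87, 65, 99, 145, 167, 170, 153, 127, 105, 91, 83, 81, 82, 84, 91, 93, 100, 94, 94, 96, 98]
s4b 200 [138
[... 247 characters left out ...]
81, 184, 189, 191, 196, 198, 202, 202, 198, 201, 198, 197, 194, 190, 185]
s5 197 [138, 133, 131, 132, 141, 158, 160, 146, 147, 149, 126, 86, 75, 119, 161, 174, 168, 151, 124, 106, 92, 84, 78, 82, 89, 94, 95, 97, 95, 93, 96, 98]
s5 200 [135, 124, 144, 168, 169, 163, 157, 158, 155, 133, 77, 55, 75, 118, 157, 172, 180, 185, 186, 192, 192, 191, 189, 186, 179, 174, 168, 164, 152, 138, 117, 104]
s5 203 [164, 144, 126, 125, 138, 158, 167, 175, 174, 174, 162, 130, 98, 101, 139, 164, 179, 184, 185, 191, 194, 197, 200, 200, 197, 198, 200, 196, 196, 191, 191, 181]
110.8 [-102.4    0.5  110.5] [-5.9 -0.8  4.9] [-0.2   1.06 -0.04]
111.3 [-1.006e+02 -1.000e-01  1.112e+02] [ 0.7 -0.5 -4.2] [0.02 0.05 0.01]
```

Friction was the cause: pressing down while pushing made it bind, and a slight raise freed it. I'll continue with the vertical force kept near the weight.

```bash
python3 - <<'E'
from h import *
Rv=R.from_euler('z',-VY)
z=111.3;gx=-101
for i in range(16):
    gx+=1.5
    r=env.move_l(pose(gx,z-61,0)[0],rate=20,f_stop=18)
    s=env.read_state();f=Rv.apply(s['force']);l=Rv.apply(s['tool_pos']-[*V,0]);print(round(gx,1),round(z,1),r,l.round(1),f.round(1),s['wrist_torque'].round(2))
    if f[2]>0: z+=.5; gx-=1
    elif f[2]<-4.5: z-=.3
    if (f[0]<-8 and f[2]<2) or f[0]<-15 or z>113.5: break
g=viewer.camera("scene");cv2.imwrite("pics/raw_s6.png",g);g=g.max(2)
for r in(197,200,203): print(r,g[r,252:284].tolist())
st()
E
```

```text
-99.5 111.3 False [-9.920e+01 -1.000e-01  1.113e+02] [ 0.1  0.4 -4.5] [0.07 0.01 0.03]
-98.0 111.3 False [-97.8  -0.  111.3] [-0.3  0.  -5. ] [-0.03  0.03 -0.02]
-96.5 111.0 False [-9.66e+01  1.00e-01  1.11e+02] [-1.5  0.1 -1.9] [ 0.    0.26 -0.03]
-95.0 111.0 False [-9.53e+01  1.00e-01  1.11e+02] [-2.4  0.5 -0.4] [-0.04  0.45 -0.04]
-93.5 111.0 False [-9.39e+01  1.00e-01  1.11e+02] [-4.2  0.7  2.4] [-0.08  0.93  0.  ]
-93.0 111.5 False [-92.1  -0.3 111.6] [-0.3 -0.2 -5.2] [-0.02  0.03 -0.01]
-91.5 111.2 False [-9.120e+01 -1.000e-01  1.113e+02] [-1.3  0.6 -1.7] [-0.09  0.23  0.02]
-90.0 111.2 False [-9.020e+01  1.000e-01  1.112e+02] [-3.5  0.1  0.2] [-0.22  0.67  0.06]
-89.5 111.7 False [-89.3   0.  111.6] [-0.8  0.9 -3.9] [ 0.02  0.33 -0.01]
-88.0 111.7 False [-88.9   0.2 111.5] [-5.5 -0.2 -0.1] [-0.36  0.88 -0.11]
-86.5 111.7 False [-88.2   0.5 111.3] [-6.9 -0.5  0.7] [-0.39  1.24  0.01]
-86.0 112.2 False [-88.1   0.7 111.5] [-6.9 -0.2 -3.9] [-0.13  1.21 -0.02]
-84.5 112.2 False [-87.8   0.9 111.3] [-11.7  -0.9  -0. ] [-0.47  1.82 -0.07]
197 [137, 130, 130, 130, 139, 156, 159, 144, 142, 154, 161, 173, 182, 189, 191, 184, 179, 176, 165, 158, 145, 128, 125, 128, 130, 117, 104, 96, 95, 94, 95, 94]
200 [135, 125, 145, 166, 167, 164, 157, 157, 159, 154, 156, 171, 178, 184, 189, 192, 193, 197, 201, 200, 200, 199, 201, 197, 197, 192, 186, 175, 161, 147, 132, 115]
203 [161, 140, 126, 124, 140, 156, 166, 171, 179, 177, 171, 161, 157, 171, 182, 188, 193, 195, 198, 196, 198, 196, 196, 197, 192, 190, 186, 184, 179, 169, 159, 156]
22.52 [469.  -77.  111.3] [-10.8  -2.3  -0.5] [-0.49  1.83 -0.06] 25.4 29.9
```

It has reached the stops: Fx rises while Fy and Mz stay small, so it bears on both dowels. I'll release so it settles flat, regrip, give a short push, and release again.

```bash
python3 - <<'E'
from h import *
Rv=R.from_euler('z',-VY)
def pr(r=''):
    s=env.read_state();print(r,round(s['time_s'],2),Rv.apply(s['tool_pos']-[*V,0]).round(1),Rv.apply(s['force']).round(1),s['wrist_torque'].round(2))
    return Rv.apply(s['force'])
set_gripper(40);env.hold(.2);pr()
cv2.imwrite("pics/raw_s7.png",viewer.camera("scene"))
env.move_l(pose(-90,111-61,0)[0],rate=30);env.hold(.2)
set_gripper(10);env.hold(.1);pr()
z=111.1
for gx in(-89,-88,-87,-86,-85,-84):
    env.move_l(pose(gx,z-61,0)[0],rate=15);f=pr(gx)
    if f[0]<-11:break
    if f[2]>2: z+=.3
set_gripper(40);env.hold(.2);pr()
cv2.imwrite("pics/raw_s8.png",viewer.camera("scene"))
for n in("s6","s7","s8"):
    g=cv2.imread(f"pics/raw_{n}.png").max(2); print(n,[g[r,258:284].tolist() for r in (194,206)])
E
```

```text
23.19 [-84.4  -0.  112.3] [-0.4 -0.6 -0. ] [0.05 0.04 0.01]
 24.27 [-9.01e+01  1.00e-01  1.11e+02] [-0.3  1.3  0.8] [0.12 0.11 0.03]
-89 24.52 [-89.9   0.2 110.9] [-4.7  0.   3.7] [-0.3   0.86  0.06]
-88 24.77 [-89.6   0.4 111. ] [-6.9 -1.4  1.9] [-0.38  1.19  0.04]
-87 25.02 [-89.4   0.4 110.9] [-9.2 -2.6  5.1] [-0.75  1.61 -0.03]
-86 25.27 [-89.2   0.7 110.9] [-11.7  -1.9   3.3] [-0.76  1.82 -0.06]
 25.93 [-85.9   0.  111.7] [-0.7  0.3  0.4] [-0.   -0.01  0.  ]
s6 [[162, 155, 142, 150, 164, 172, 163, 157, 155, 160, 152, 135, 124, 110, 101, 99, 100, 96, 96, 95, 97, 96, 93, 94, 94, 92], [134, 129, 123, 132, 148, 159, 164, 172, 174, 175, 174, 172, 175, 172, 174, 172, 171, 173, 170, 166, 165, 166, 165, 165, 163, 159]]
s7 [[160, 151, 141, 149, 166, 171, 159, 154, 155, 159, 152, 141, 131, 123, 110, 103, 100, 96, 97, 97, 96, 97, 93, 93, 92, 95], [137, 129, 119, 130, 148, 159, 168, 172, 175, 176, 178, 175, 177, 175, 177, 173, 171, 171, 169, 167, 166, 166, 164, 163, 160, 161]]
s8 [[163, 155, 143, 150, 167, 173, 162, 151, 154, 158, 155, 141, 126, 117, 107, 98, 99, 96, 97, 95, 97, 96, 91, 97, 91, 93], [131, 129, 123, 133, 146, 162, 164, 172, 173, 178, 178, 177, 177, 176, 176, 172, 173, 171, 171, 168, 167, 167, 165, 164, 161, 160]]
```

Seated firmly. Next, lift clear, take a top look to refine the T-bar, and grip it with enough joint-6 range for a clockwise turn.

```bash
python3 - <<'E'
from h import *
set_gripper(70)
p=env.read_state()['tool_pos'];env.move_l([p[0],p[1],290],rate=200);st()
q=down(0.312+np.pi/2)
j=env.ik([*V,285],q);print(j.round(2))
env.move_joints(j);s=st()
print(env.move_l([*V,219],rate=120,f_stop=15));st()
set_gripper(5);env.hold(.2);s=st();print(s['qpos'].round(2))
E
```

```text
27.68 [470.4 -77.5 289.1] [ 0.1  0.5 -0.1] [ 0.04 -0.01  0.  ] 69.6 0.0
[-0.13  0.35  1.79 -0.    1.   -2.01]
30.39 [555.4 -61.8 284.9] [ 0.2 -1.2  0.2] [ 0.05 -0.14  0.01] 69.9 0.0
False
31.09 [555.8 -61.8 219.4] [-0.1 -0.8 -0.2] [ 0.07 -0.15  0.09] 69.9 0.0
32.19 [554.9 -60.1 218.9] [-1.6 10.4  2.9] [ 1.91  0.19 -0.04] 15.9 30.0
[-0.13  0.44  1.84  0.    0.87 -2.01]
```

Closed at 15.9 mm instead of 13: the pad tips reach the neck below the bar. I'll reopen, recentre and grip higher.

```bash
python3 - <<'E'
from h import *
set_gripper(40)
c=[555,-59.8]
env.move_l([*c,231.5],rate=60);env.hold(.2);st()
set_gripper(5);env.hold(.2);s=st()
cv2.imwrite("pics/raw_s9.png",viewer.camera("scene"))
E
```

```text
33.33 [554.9 -59.8 231.4] [ 0.3 -0.  -0.2] [ 0.09 -0.1   0.04] 40.0 0.0
34.07 [554.9 -59.5 231.3] [ 1.2  3.4 -2.7] [ 0.75 -0.24  0.08] 12.9 29.8
```

```bash
cat > turn.py <<'E'
from h import *
import json,sys
# state: a = turned angle; c = centre
def turn(S,da,rate=1.2):
    S['a']+=da
    z=S['z0']-1.9*S['a']; y=S['y0']-S['a']
    env.move_l([*S['c'],z],down(y),rate=1.9*rate)
    s=env.read_state();f=s['force']
    S['c']=[S['c'][0]+float(np.clip(.1*f[0],-.5,.5)),S['c'][1]+float(np.clip(.1*f[1],-.5,.5))]
    print(round(s['time_s'],2),round(S['a'],2),np.array(S['c']).round(1),f.round(1),"T",round(s['wrist_torque'][2],3),round(s['qpos'][5],2),round(s['width'],1))
    return s
E
python3 - <<'E'
from turn import *
S=dict(a=0.,c=[554.8,-59.2],z0=231.5,y0=.312+np.pi/2)
T=0
while S['a']<4.2:
    s=turn(S,.25)
    T=s['wrist_torque'][2]
    if abs(T)>.2 or np.abs(s['force']).max()>25: break
json.dump(S,open("S.json","w"))
E
```

```text
34.53 0.25 [555.  -59.1] [ 2.3  0.6 -5.1] T -0.034 -1.76 12.8
34.93 0.5 [555.1 -59.1] [ 0.6 -0.1 -4.6] T 0.016 -1.51 13.0
35.33 0.75 [555.2 -59.2] [ 0.8 -1.  -5.5] T -0.089 -1.27 13.0
35.73 1.0 [555.1 -59.4] [-0.3 -1.5 -5.1] T -0.079 -1.02 12.0
36.13 1.25 [555.1 -59.5] [-0.3 -1.1 -5.7] T -0.019 -0.77 13.0
36.53 1.5 [555.1 -59.6] [-0.4 -0.9 -5.8] T 0.009 -0.52 12.8
36.93 1.75 [555.1 -59.6] [ 0.5  0.2 -7.1] T -0.043 -0.27 12.9
37.33 2.0 [555.1 -59.6] [-0.7 -0.2 -7.1] T -0.053 -0.02 12.6
37.73 2.25 [554.9 -59.5] [-1.7  1.  -7.5] T -0.037 0.23 12.4
38.13 2.5 [554.9 -59.6] [ 0.4 -0.9 -8. ] T -0.088 0.48 12.7
38.53 2.75 [554.9 -59.5] [-0.1  0.7 -8.3] T -0.064 0.73 12.8
38.93 3.0 [554.9 -59.5] [-0.1  0.6 -9.4] T -0.031 0.98 12.7
39.33 3.25 [554.9 -59.4] [-0.4  0.2 -8.7] T -0.024 1.23 13.0
39.73 3.5 [554.7 -59.4] [-1.6  0.  -5.9] T 0.269 1.48 12.9
```

Rim contact at about 3.4 rad. I'll continue in fine steps.

```bash
python3 - <<'E'
from turn import *
S=json.load(open("S.json"))
while S['a']<4.4:
    turn(S,.06,.6)
    t=[]
    for _ in range(4): env.hold(.04);t.append(env.read_state()['wrist_torque'][2])
    T=np.mean(t);print("   mean",T.round(3))
    if T>.74 or max(t)>.88: break
json.dump(S,open("S.json","w"))
E
```

```text
39.98 3.56 [554.5 -59.4] [-1.9  0.7 -3.9] T 0.444 1.54 13.1
   mean 0.479
40.4 3.62 [554.3 -59.3] [-2.7  0.7 -1.2] T 0.551 1.61 13.2
   mean 0.551
40.82 3.68 [554.1 -59.2] [-1.4  0.6  2.2] T 0.651 1.67 13.3
   mean 0.659
41.23 3.74 [554.1 -59.3] [ 0.2 -0.1  5.6] T 0.816 1.73 13.6
   mean 0.77
```

```bash
python3 - <<'E'
from h import *
set_gripper(60);p=env.read_state()['tool_pos']
env.move_l([p[0],p[1],320],rate=200);st()
q=env.read_state()['qpos'];q[0]+=.9;q[5]=0
env.move_joints(q);s=st()
b=viewer.camera("top");cv2.imwrite("pics/raw_t10.png",b);a=viewer.camera("scene");cv2.imwrite("pics/raw_s10.png",a)
b=cv2.resize(b[150:270,245:345],(400,480),interpolation=2);a=cv2.resize(a[130:250,225:325],(400,480),interpolation=2)
cv2.imwrite("pics/p10.png",cv2.convertScaleAbs(np.hstack([b,a]),alpha=1.6,beta=25))
E
```

```text
42.88 [553.6 -59.2 319.3] [ 0.6 -0.1 -0.9] [0.01 0.05 0.03] 59.8 0.0
44.65 [390.8 396.4 318.9] [-0.7 -0.4 -0. ] [ 0.04 -0.12  0.05] 60.0 0.0
```

View pics/p10.png

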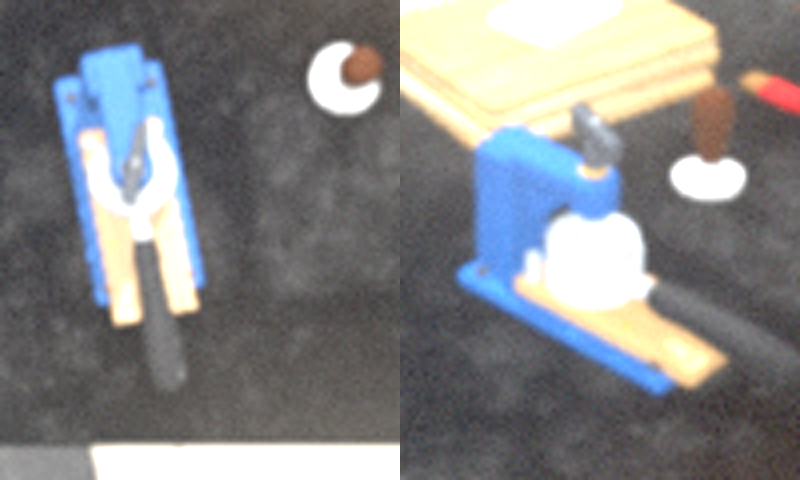

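The head sits under the plate against the dowels, with the handle running from (140,240) to (172,382). I'll measure its yaw against the vise.

```bash
python3 - <<'E'
from h import *
a=cv2.imread("pics/raw_t10.png");g=cv2.GaussianBlur(cv2.cvtColor(a,cv2.COLOR_BGR2GRAY).astype(np.float32),(0,0),.6)
o=cv2.imread("pics/raw_top0.png");go=cv2.GaussianBlur(cv2.cvtColor(o,cv2.COLOR_BGR2GRAY).astype(np.float32),(0,0),.6)
H=[];B=[]
for r in range(211,226):   # on board: dark gap between beech
    x=np.arange(268,298,.1);v=np.interp(x,np.arange(512),g[r]);w=v>85
    i=np.flatnonzero(w);l,rr=i[0],i[-1];k=np.flatnonzero(~w[l:rr])+l
    H.append([x[k[0]]/2+x[k[-1]]/2,r]);B.append([x[l]/2+x[rr]/2,r])
H=np.array(H);B=np.array(B);print(H[:,0].round(1),B[:,0].round(1))
T=[]
for r in range(232,245):  # beyond the board: brighter than counter
    d=g[r,276:298]-np.median(g[r,300:330]);d=np.clip(d-6,0,None);T.append([(d*np.arange(276,298)).sum()/d.sum(),r])
T=np.array(T);print(T[:,0].round(1))
def yaw(P,z):
    w=onz("top",P,z);k=np.polyfit(w[:,0],w[:,1],1);return np.arctan(k[0]),k[1]+k[0]*V[0]
for n,P,z in(("board",B,26),("handle on board",H,48),("tail",T,48),("all",np.r_[H,T],45)): print(n,yaw(P,z))
E
```

```text
[280.8 280.9 281.  281.1 281.2 281.3 281.5 281.7 281.9 282.1 282.3 282.4
 282.6 282.8 283. ] [280.7 280.8 280.9 281.  281.4 281.6 281.7 281.8 282.1 282.2 282.  281.7
 281.6 281.8 282.7]
[284.7 285.  285.4 285.7 285.8 285.8 285.9 286.  286.3 287.  287.5 287.8
 287.8]
board (np.float64(0.10304081195866754), np.float64(-68.40774174652401))
handle on board (np.float64(0.1584697925980687), np.float64(-63.00609145396773))
tail (np.float64(0.24712663391099535), np.float64(-53.11333198222019))
all (np.float64(0.2139050670117322), np.float64(-58.46290770582951))
```

```bash
python3 -c "
from station import workorder
print(workorder.sign_off())"
```

```text
the job is handed in; nothing more can be done
None
```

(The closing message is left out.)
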